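Refit the guide rod of a boring guide and hold it for clamping

TASK

Pull the chip shutter on top of the boring guide (the grey column with two arms) fully out to its stop, then take the long steel guide rod from the rack and lower it through the upper bushing and on through the lower one. Finish still holding the rod upright and loose in both bushings, shutter still out, with the rod's lower end standing about 25 mm out below the lower bushing and clear of the bench, so the clamp screws can be tightened: do not let go. Leave the two short rods and everything else on the bench in their places.

Things in the scene. Friction and masses are not known exactly. Their poses are not given: they have to be found in the camera images.
- jig: Boring guide fixed to the bench, grey iron. Origin on the vertical axis of both bushings at bench height, z up. Column (45 square, 140 tall) 85 to -y of the axis on a base 130 x 110 x 14; two arms, 56 wide (x), 20 thick, reach 30 past the axis; undersides 50 and 115 above the bench, bare bench below. Each: through bore 17, brass collar on top (3 high, 26 outside, bore 18).
- upper_mouth (a point): Centre of the upper bushing's mouth, on top of its collar, 138 above the bench. Bore runs straight down 23 to the underside at 115.
- lower_mouth (a point): Centre of the lower bushing's mouth, on top of its collar, 73 above the bench, straight below the upper one. Bore runs down to the underside at 50, with free space from there to the bench.
- shutter (a joint): Travel (m) of the steel chip shutter (plate 42 wide, 5 thick, underside 139 above bench) over the upper bushing: 0 shut, 0.045 fully out at its stop; moves along jig -x, roughly towards the robot. Light return spring (0.4 N shut, 1.3 N at the stop) against a 3 N friction brake: pull with 4 to 5 N, stays where left. Bore clear from 0.030.
- shutter_knob (a point): Centre of the top face of the shutter's upright wooden knob (14 along jig x, 16 along jig y, 38 tall; top 182 above the bench, plate under it 144). 45 to jig -x of the bushing axis when shut, 90 when fully out. Axes parallel to the jig's.
- rack: Fixed wooden rod rack, 70 (x) x 180 (y) x 70 tall, origin under its centre. Three holes of 15 diameter, 55 deep (floor 15 above the bench), in a row along its y at -55, 0 and +55.
- rod: The guide rod: plain straight steel rod, 14 diameter, 180 long, about 0.22 kg, the longest of the three; starts upright in one of the rack's holes, its top 195 above the bench. Origin at the centre of its lower end (slightly chamfered), z along the rod to its top.
- rod_top (a point): Centre of the guide rod's upper end, 180 from its lower end.
- short_rod_a: Short steel rod, 14 diameter, 120 long, upright in another rack hole (top 135 above the bench); origin at its lower end. Stays there.
- short_rod_b: The other short rod, same as short_rod_a. Stays there.
- screwdriver: Bystander: screwdriver, about 200 long, lying flat (mm); origin at its middle, about on the bench.
- hammer: Bystander: hammer lying flat (mm); origin at its middle, about on the bench.
- drawknife: Bystander: drawknife lying flat: 260 blade, two dark wooden handles (mm); origin at its middle, about on the bench.
- glue: Bystander: white glue bottle, 60 diameter, 170 tall, standing (mm); origin at the centre of its underside.
- offcut: Bystander: dark wood offcut 160 x 50 x 25, lying (mm); origin at the centre of its underside.
- jar: Bystander: glass jar, 64 diameter, 80 tall, standing (mm); origin at the centre of its underside.
- block: Bystander: wood block 50 x 30 x 100, standing (mm); origin at the centre of its underside.
There are look-alikes about, which are no part of the job. There is more than one size of the rack; the one meant has the size given above.

How it is judged (in metres and radians):
On the way, in this order (a step that is already met when the one before it is completed fails the run):
1. the shutter is pulled out to its stop (value of joint shutter above 0.041 m), for 0.2 s.
2. the rod is lifted out of the rack, clear of its top (z of rod in the frame of rack above 0.072 m), for 0.05 s.
3. the rod has passed the upper bushing, its end between the two (horizontal distance between rod and lower_mouth below 0.008 m and angle between rod's own z axis and vertical below 0.1 rad and height (world z) of rod between 0.06 and 0.113 m), for 0.05 s.
At the end, for the whole second after the job is handed in: Rod through both bushings: under 0.1 rad off vertical, lower end within 8 mm of the bushing axis and 5 to 40 mm below the lower bushing's underside, at rest, gripped (over 1 N), pressing on the guide with under 10 N; shutter still over 38 of 45 mm out (horizontal distance between rod and lower_mouth below 0.008 m and angle between rod's own z axis and vertical below 0.1 rad and value of joint shutter above 0.038 m and height (world z) of rod between 0.01 and 0.045 m and contact force between the fingers and rod above 1 N and contact force between rod and jig below 10 N and linear speed of rod below 0.02 m/s); the arm keeps its last pose, push and grip.
It fails at once if a short rod or a bystander is moved more than 30 mm (distance of any of short_rod_a, short_rod_b, screwdriver, hammer, drawknife, glue, offcut, jar, block from where it was at the start of the episode above 0.03 m).
It also fails if it takes over 64 s, if anything falls off the work surface, if the arm or the gripper's body presses on something with over 40 N, if the wrist force passes 120 N, or if a joint passes its speed limit or range.

ROBOT

A 6-joint arm with a two-finger parallel gripper is mounted at the origin on the work surface. World frame = base frame: x ahead of the robot, y to its left, z up, the work surface at z = 0. Lengths are in m, angles in degrees, forces in N, time in s.
With the tool pointing down it reaches from about 0.425 to 0.95 m from the base axis. Payload 3.5 kg.
Tool frame: the origin (TCP) lies on the mounting face of the last link; the fingertips stand 173 mm ahead of it and the grasp point (between the pads) lies 155 mm ahead of it; z points along the fingers, y is the line along which they close (so a half turn about z gives the same grasp; the last joint's range is limited). The gripper opens to 85 mm and grips with 20 to 120 N. Pads are 22 mm wide; open, the fingers measure 114 mm over their backs; the gripper's body (76 mm by 85 mm) begins 54 mm behind the grasp point. The pads swing forward as they close: fully open they stand 13 mm farther back than shut.
Start: joints at [64.859, 16.404, 90.338, -0, 73.258, -8.594], TCP at [0.192, 0.647, 0.405] pointing down, gripper open.
Joint ranges: [-158.93, 158.93], [-51.34, 127.21], [12.03, 142.37], [-87.48, 267.48], [13.55, 161.25], [-162.69, 162.69]. Speed limits (degrees/s): [159.86, 159.86, 180, 180, 180, 180].

INTERFACE

Orientations are given as [roll, pitch, yaw] about the fixed x, y, z axes, in that order (R = Rz(yaw) Ry(pitch) Rx(roll)).
In Python, from workcell import arm gives the robot as it stands. Calls block until the motion is done:
- arm.movep(position, orientation): joint-space move of the TCP to a pose.
- arm.movel(position, max_speed=0.15, rot=None): straight line of the TCP; rot=None keeps the orientation; max_speed is the mean speed in m/s.
- arm.goto_joints(angles): joint-space move.
- arm.set_gripper(opening, squeeze=None): finger opening in m; squeeze is the grip in N (None keeps the last); returns when the fingers have stopped.
- arm.wait(seconds).
- arm.inverse_kinematics(position, orientation): joint angles nearest the present ones, or None.
- arm.read_camera(name): name is "scene" or "top" or "wrist"; returns (picture, depth): 480x640x3 uint8, red, green, blue; 480x640 float32, m along the optical axis (not along the pixel's ray), 0 where there is no reading.
- arm.calibration(name): a dict with "intrinsics" (3x3 intrinsics, pixels), "origin" and "rotation" of the camera in the world. Camera axes: x right, y down, z forward; pixel columns grow to the right and rows downward; lengths in m; the calibration is good to about 2 mm. A picture is of the moment at which its call begins: read the wrist's pose just before it. calibration takes no time and is no camera call; for the wrist camera it gives the pose at the moment of the call.
A pose or a line that the arm cannot do raises arm.Unreachable and nothing moves.
- arm.hand_in(): hands the job in; it is judged then, once.
Trained networks look in the newest picture that a camera, given by its name, has taken for a name from the list of things; names that differ only in an ending like _2 or _b are one class to them, and where a whole thing is asked for, a point or a joint stands for the part that bears it (a point fixed in the world has none). Each returns a list of dicts, best first, with "conf" (0 to 1); they miss things now and then, are a little off and sometimes report something else, mostly with a low value. They report only what shows in the picture. A call takes as long as a camera call. They do not tell look-alikes from the thing itself.
- arm.trace(camera, thing): "pixels" (480x640 bool, what is visible of it) and "xy" ([column, row] in pixels, amid what is visible of it).
Readings, each from a call of its own:
- arm.current_clock(): time.
- arm.current_qpos(): joint angles.
- arm.current_joint_velocities(): joint speeds.
- arm.current_joint_efforts(): joint torques, N m.
- arm.current_tool_pos(): TCP position.
- arm.current_orientation(): TCP orientation.
- arm.current_force(): force on the tool from outside, world axes, zero at the start.
- arm.current_moment(): the same for the moment, N m.
- arm.current_opening(): finger opening in m.
- arm.current_grip_force(): force on a finger pad.
Only numpy, scipy, OpenCV 4.12 (cv2) and the standard library are available. Lean on these libraries where they do the work, as an engineer would, in place of code of your own. Each camera call takes 0.05 s, during which the arm holds its last target. There are 200 camera calls.

## Working session

There is one attempt and no reset: what is moved stays moved. The work goes in short steps, each a Python script; the robot and the scene stay as the last script left them, time stands still between calls to the robot, and variables do not carry over. Pictures are saved under pics/ and viewed, at most 10 in all, crops included, and the job is handed in when it is done.

```bash
mkdir -p pics; ls; python3 - <<'E'
from workcell import arm
import cv2,numpy as np
for n in ("scene","top"):
    p,d=arm.read_camera(n); c=arm.calibration(n)
    cv2.imwrite(f"pics/{n}0.png",p[:,:,::-1]); np.savez(f"{n}0.npz",p=p,d=d,K=c["intrinsics"],o=c["origin"],R=c["rotation"])
    print(n,c)
    for t in ("jig","shutter","rack","rod","short_rod_a"):
        for r in arm.trace(n,t)[:4]: print(t,round(r["conf"],2),r["xy"],r["pixels"].sum())
E
```

```text
pics
scene {'intrinsics': array([[479.57531277,   0.        , 317.77787391],
       [  0.        , 479.57531277, 238.12302235],
       [  0.        ,   0.        ,   1.        ]]), 'origin': array([ 1.19203335, -0.67006722,  0.82795394]), 'rotation': array([-125.71556274,   -0.17322966,   40.24901433])}
jig 0.69 [243.6, 305.0] 4723
shutter 0.79 [252.3, 260.9] 502
shutter 0.33 [247.3, 303.1] 4947
rack 0.91 [347.0, 248.4] 1598
rack 0.61 [357.5, 173.5] 2675
rod 0.52 [357.9, 206.0] 265
short_rod_a 0.67 [347.5, 223.1] 120
top {'intrinsics': array([[503.63722733,   0.        , 317.91286457],
       [  0.        , 503.63722733, 239.95103598],
       [  0.        ,   0.        ,   1.        ]]), 'origin': array([0.29129702, 0.01574392, 1.70003898]), 'rotation': array([-1.70154552e+02, -7.40139141e-02, -8.95587738e+01])}
jig 0.93 [373.6, 248.7] 1714
jig 0.22 [311.2, 268.1] 282
rack 0.86 [255.7, 246.0] 1230
rack 0.75 [150.6, 303.1] 2839
rack 0.63 [253.3, 292.1] 659
rod 0.42 [234.2, 244.4] 51
short_rod_a 0.72 [357.9, 251.3] 311
```

View pics/scene0.png

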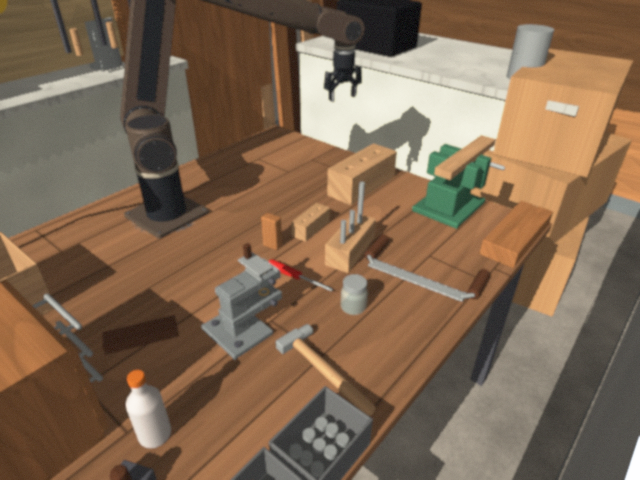

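View pics/top0.png

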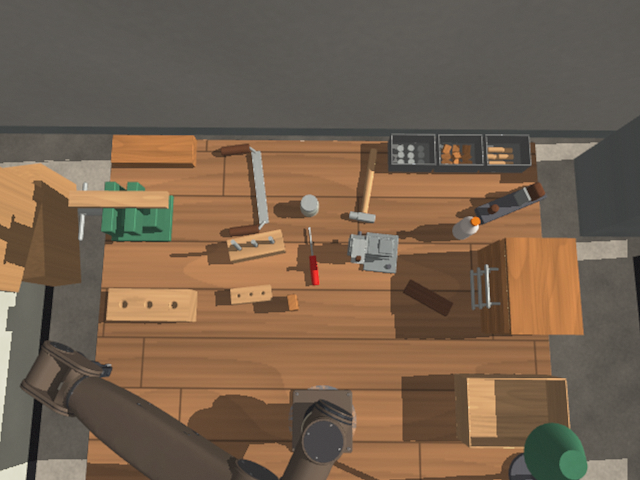

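The pictures show the target rack at top (256,246), with its long rod at the left end, at scene (361,200). The jig is at top (373,250), with its column to -y and the shutter knob at top (352,262). The green vise and the two empty racks are look-alikes.

```bash
cat > h.py <<'E'
import numpy as np,cv2
from scipy.spatial.transform import Rotation as Ro
from workcell import arm
def rot(r): return Ro.from_euler('xyz',r,degrees=True).as_matrix()
def world(d,c):
    K=c["intrinsics"]; v,u=np.mgrid[:480,:640]
    P=np.dstack([(u-K[0,2])/K[0,0]*d,(v-K[1,2])/K[1,1]*d,d])@rot(c["rotation"]).T+c["origin"]
    P[d<=0]=np.nan; return P
def shot(n,save=None):
    c=arm.calibration(n); p,d=arm.read_camera(n)
    if save: cv2.imwrite(f"pics/{save}.png",p[:,:,::-1])
    return p,world(d,c),c
def box(P):
    r=cv2.minAreaRect((P[:,:2]*1000).astype(np.float32)); return np.round(r[0],1),np.round(r[1],1),round(r[2],1)
E
python3 - <<'E'
from h import *
c=arm.calibration("wrist");print(c, arm.current_tool_pos(),arm.current_orientation())
for n in ("top","scene"):
    z=np.load(n+"0.npz"); P=world(z["d"],dict(intrinsics=z["K"],origin=z["o"],rotation=z["R"])).reshape(-1,3); P=P[~np.isnan(P[:,0])]
    def sel(x0,x1,y0,y1,z0,z1):
        m=(P[:,0]>x0)&(P[:,0]<x1)&(P[:,1]>y0)&(P[:,1]<y1)&(P[:,2]>z0)&(P[:,2]<z1); return P[m]
    print(n)
    for nm,b in dict(rack=(.4,.75,.05,.4,.06,.08),rods=(.4,.75,.05,.4,.115,.15),rod=(.4,.75,.05,.4,.155,.25),jigtop=(.4,.75,-.3,-.02,.128,.15),knob=(.4,.75,-.3,-.02,.15,.2),base=(.4,.75,-.3,-.02,.01,.018)).items():
        q=sel(*b); print(nm,len(q),np.round(np.median(q,0),4) if len(q) else '', box(q) if len(q)>2 else '')
E
```

```text
{'intrinsics': array([[396.16359955,   0.        , 322.05774614],
       [  0.        , 396.16359955, 236.75023078],
       [  0.        ,   0.        ,   1.        ]]), 'origin': array([0.129436  , 0.66567529, 0.37396063]), 'rotation': array([1.64888589e+02, 1.83528051e-02, 7.34411938e+01])} [0.19220968 0.64704609 0.40473782] [ 1.79999400e+02 -1.80293078e-03  1.63451492e+02]
top
rack 1103 [0.5562 0.2155 0.0707] (array([555.1, 156. ]), array([195.3, 337.7]), 30.6)
rods 54 [0.5607 0.218  0.1344] (array([557.7, 221.1]), array([ 13.8, 120.2]), 12.2)
rod 32 [0.5443 0.2749 0.1914] (array([547., 276.]), array([13.9, 12.9]), 17.3)
jigtop 886 [ 0.5447 -0.142   0.14  ] (array([ 538.2, -149.4]), array([140.4, 103.3]), 84.3)
knob 55 [ 0.5058 -0.1035  0.166 ] (array([ 529.5, -107.6]), array([34.3, 75.3]), 89.5)
base 524 [ 0.5173 -0.1909  0.0141] (array([ 575.8, -162.2]), array([346.8, 267.3]), 0.4)
scene
rack 977 [0.5744 0.1871 0.069 ] (array([581.6, 188.2]), array([246.8, 332. ]), 81.9)
rods 140 [0.5614 0.2196 0.1298] (array([561.1, 219.5]), array([ 14.7, 122.3]), 13.4)
rod 73 [0.5516 0.271  0.1781] (array([550.5, 272.3]), array([12.9, 17.5]), 35.5)
jigtop 1401 [ 0.5539 -0.1421  0.1379] (array([ 542.7, -153.3]), array([139.3, 106.1]), 87.2)
knob 109 [ 0.5094 -0.11    0.1686] (array([ 506. , -108.7]), array([16. , 17.5]), 14.4)
base 1412 [ 0.577  -0.2118  0.0134] (array([ 579.7, -197.4]), array([337.2, 125. ]), 33.3)
```

```bash
python3 - <<'E'
from h import *
arm.movep([.548,.22,.42],[180,0,90+12]); p,P,c=shot("wrist","w_rack"); np.savez("wr.npz",p=p,P=P)
print(np.round(c["origin"],3))
arm.movep([.53,-.11,.42],[180,0,90]); p,P,c=shot("wrist","w_jig"); np.savez("wj.npz",p=p,P=P)
print(arm.current_clock(),arm.current_qpos(),np.round(c["origin"],3))
E
cat > an.py <<'E'
from h import *
def sel(f,*b):
    Q=np.load(f)["P"].reshape(-1,3); Q=Q[~np.isnan(Q[:,0])]
    m=np.all([(Q[:,i]>b[2*i])&(Q[:,i]<b[2*i+1]) for i in range(3)],0); return Q[m]
for nm,a in dict(rack=("wr.npz",.4,.75,.1,.4,.062,.078),rods=("wr.npz",.4,.75,.05,.4,.128,.142),rod=("wr.npz",.4,.75,.05,.4,.188,.205),knob=("wj.npz",.4,.75,-.3,-.02,.174,.19),plate=("wj.npz",.4,.75,-.3,-.02,.1425,.15),top=("wj.npz",.4,.75,-.3,-.02,.131,.1425),lowarm=("wj.npz",.4,.75,-.14,-.02,.06,.08),base=("wj.npz",.45,.75,-.3,-.15,.01,.018)).items():
    q=sel(*a); print(nm,len(q),np.round(np.median(q,0),4) if len(q) else '', box(q) if len(q)>2 else '')
E
python3 an.py
```

```text
[0.534 0.285 0.389]
3.95 [-2.23545056e+01 -1.23199252e+00  1.08254827e+02  2.17392830e-02
  7.29797003e+01 -2.24598761e+01] [ 0.53  -0.044  0.389]
rack 16268 [0.557 0.235 0.07 ] (array([560.7, 222.8]), array([ 70.2, 180. ]), 12.1)
rods 745 [0.5656 0.2177 0.1349] (array([560.4, 223.1]), array([ 13.4, 123.7]), 12.4)
rod 668 [0.5486 0.2771 0.1949] (array([548.7, 277. ]), array([13.4, 13.5]), 58.0)
knob 733 [ 0.5056 -0.1037  0.1815] (array([ 505.2, -105.1]), array([16.2, 14. ]), 84.4)
plate 6502 [ 0.5364 -0.1054  0.144 ] (array([ 537.6, -107.2]), array([50.9, 89.2]), 83.0)
top 11400 [ 0.5531 -0.1603  0.1359] (array([ 541.7, -148.8]), array([140. , 104.6]), 84.8)
lowarm 584 [ 0.5572 -0.0829  0.0699] (array([557.8, -90.7]), array([21.3, 56.3]), 84.5)
base 3080 [ 0.5077 -0.2027  0.014 ] (array([ 592. , -200.5]), array([317.3, 112.3]), 14.4)
```

View pics/w_jig.png

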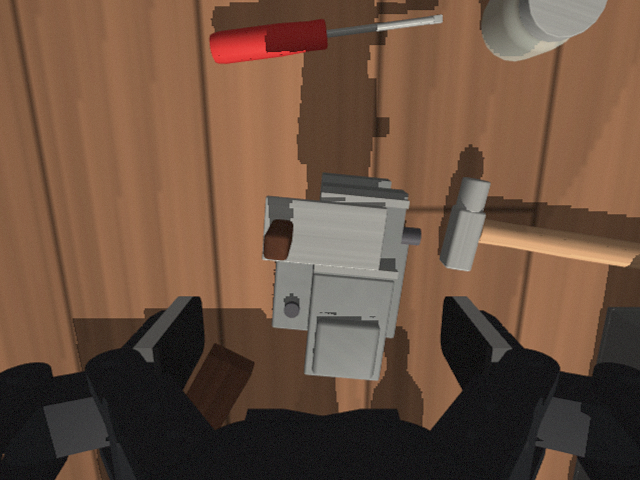

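View pics/w_rack.png

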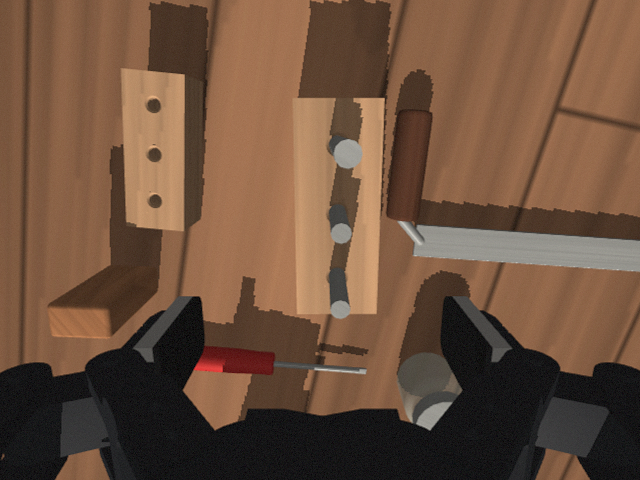

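The jig view shows the brown knob at (279,238) on the light shutter plate, with jig yaw about -5.6°. In the rack view the long rod's top is at (347,153), with the two short rods at (341,232) and (340,310). Next I grip the knob and pull.

```bash
python3 - <<'E'
from h import *
k=np.array([.5052,-.1051]); a=np.radians(-5.6); ux=np.array([np.cos(a),np.sin(a)])
arm.set_gripper(.05,25)
o=[180,0,84.4]
arm.movep([*k,.38],o); arm.movel([*k,.322],.08)
arm.set_gripper(0,25); print(arm.current_opening(),arm.current_grip_force(),arm.current_force())
for s in [20,38,41,43,44,45,46,47,48,49]:
    arm.movel([*(k-ux*s/1000),.322],.05); arm.wait(.1)
    f=np.array(arm.current_force()); print(s,np.round(f,1),np.round(arm.current_tool_pos(),4))
    if abs(f[:2]@ux)>12: break
arm.wait(.3)
arm.set_gripper(.04); 
t=arm.current_tool_pos(); arm.movel([t[0],t[1],.42],.15)
arm.movep([.55,-.1095,.40],o); p,P,c=shot("wrist","w_jig2"); np.savez("wj2.npz",p=p,P=P)
print(arm.current_clock(),c["origin"])
import an
Q=P.reshape(-1,3)
m=(Q[:,2]>.174)&(Q[:,2]<.19)&(Q[:,0]<.6)&(Q[:,1]<0); print("knob",box(Q[m]))
E
```

```text
0.013768658692362129 29.233192205429077 [-1.48448008  0.37022118  2.91965069]
20 [-1.9  0.6  5.7] [ 0.4851 -0.1032  0.3227]
38 [-0.3  0.3  6. ] [ 0.4672 -0.1015  0.3226]
41 [4.  0.5 4.3] [ 0.4647 -0.1012  0.3226]
43 [12.7 -1.6 -0.4] [ 0.4635 -0.1011  0.3226]
9.9167 [ 0.55657734 -0.04412106  0.36665751]
rack 16268 [0.557 0.235 0.07 ] (array([560.7, 222.8]), array([ 70.2, 180. ]), 12.1)
rods 745 [0.5656 0.2177 0.1349] (array([560.4, 223.1]), array([ 13.4, 123.7]), 12.4)
rod 668 [0.5486 0.2771 0.1949] (array([548.7, 277. ]), array([13.4, 13.5]), 58.0)
knob 733 [ 0.5056 -0.1037  0.1815] (array([ 505.2, -105.1]), array([16.2, 14. ]), 84.4)
plate 6502 [ 0.5364 -0.1054  0.144 ] (array([ 537.6, -107.2]), array([50.9, 89.2]), 83.0)
top 11400 [ 0.5531 -0.1603  0.1359] (array([ 541.7, -148.8]), array([140. , 104.6]), 84.8)
lowarm 584 [ 0.5572 -0.0829  0.0699] (array([557.8, -90.7]), array([21.3, 56.3]), 84.5)
base 3080 [ 0.5077 -0.2027  0.014 ] (array([ 592. , -200.5]), array([317.3, 112.3]), 14.4)
knob (array([ 466.5, -101.1]), array([15.8, 14.6]), 84.8)
```

View pics/w_jig2.png

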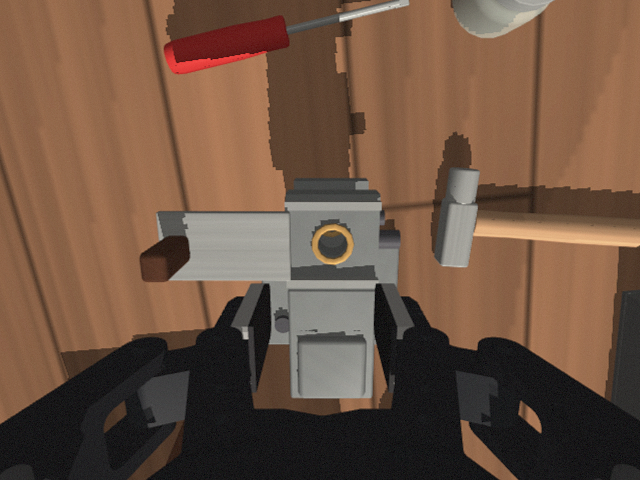

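The shutter is out and the brass collar shows at (333,244), with the knob at (165,258). I'll measure the collar's centre in 3D and check the distance from it to the knob, which is 90 mm at the stop.

```bash
python3 - <<'E'
from h import *
z=np.load("wj2.npz"); p,P=z["p"],z["P"]
hsv=cv2.cvtColor(p,cv2.COLOR_RGB2HSV)
m=((hsv[:,:,1]>90)&(P[:,:,2]>.130)&(P[:,:,2]<.142)&(abs(P[:,:,0]-.55)<.03)&(abs(P[:,:,1]+.11)<.03))
q=P[m]; print(m.sum(),np.median(q,0)); 
(c,r)=cv2.minEnclosingCircle((q[:,:2]*1000).astype(np.float32)); print(c,r, cv2.fitEllipse(cv2.convexHull((q[:,:2]*1000).astype(np.float32))))
# inner/outer by pixel on plane 138
c=np.array(c)/1000
k=np.array([.4665,-.1011]); d=c-k; print("dist",np.linalg.norm(d)*1000,np.degrees(np.arctan2(d[1],d[0])))
Q=P.reshape(-1,3); s=lambda a,b:Q[(Q[:,2]>a)&(Q[:,2]<b)&(Q[:,0]<.6)&(Q[:,1]<0)]
kt=s(.179,.184); print("knobtop",len(kt),box(kt)); print("plate",box(s(.1425,.146)))
E
```

```text
710 [ 0.5549987  -0.1104364   0.13776197]
(555.0697631835938, -110.74978637695312) 13.438854217529297 ((555.2196044921875, -110.62248992919922), (24.983924865722656, 26.738603591918945), 174.24929809570312)
dist 89.09389051735654 -6.217921156098363
knobtop 788 (array([ 466.6, -101.1]), array([15.7, 14.6]), 85.8)
plate (array([ 516.9, -105. ]), array([ 52. , 126.3]), 83.4)
```

Knob to axis is about 89 mm, so the shutter is at its stop. The bushing axis is at about (0.555, -0.1107). Now I re-measure the rod at the same wrist yaw so camera bias cancels, then grasp and lift it.

```bash
python3 - <<'E'
from h import *
o=[180,0,84.4]
arm.set_gripper(.05,25)
arm.movep([.549,.277,.44],o); p,P,c=shot("wrist")
Q=P.reshape(-1,3); Q=Q[(Q[:,2]>.190)&(Q[:,2]<.2)&(abs(Q[:,0]-.549)<.03)&(abs(Q[:,1]-.277)<.03)]
print(len(Q),box(Q),np.median(Q,0)); (cx,cy),r=cv2.minEnclosingCircle((Q[:,:2]*1000).astype(np.float32)); print(cx,cy,r)
x,y=cx/1000,cy/1000
arm.movel([x,y,.327],.12); f0=np.array(arm.current_force())
arm.set_gripper(0,70); print(arm.current_opening(),arm.current_grip_force(),np.round(arm.current_force()-f0,1))
arm.movel([x,y,.35],.06); print(np.round(arm.current_force()-f0,1))
arm.movel([x,y,.475],.12); arm.wait(.3)
print(np.round(arm.current_force()-f0,1),arm.current_opening(),arm.current_clock())
p,P,c=shot("wrist","w_held"); np.savez("wh.npz",p=p,P=P,t=arm.current_tool_pos())
E
```

```text
497 (array([548.9, 277.1]), array([13.4, 13.7]), 22.3) [0.54884519 0.27759006 0.19493713]
548.8001098632812 276.9598693847656 7.23159122467041
0.011958005679373157 68.08838725090027 [-0.5 -0.7  2.8]
[ 1.2  1.  -2.8]
[ 0.7  0.1 -3.5] 0.012159220419747038 15.2083
```

View pics/w_held.png

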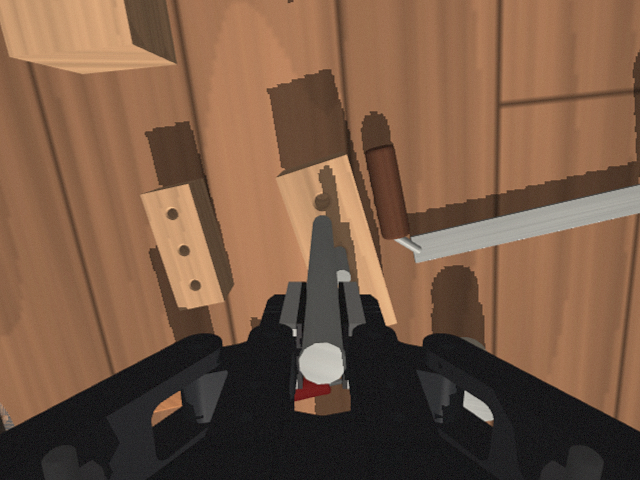

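The rod is held, with its top at (322,363) and its lower end at (322,222), apparently straight. I'll fit its axis from the depth points.

```bash
cat >> h.py <<'E'
from scipy.optimize import least_squares
def rodfit(P,t):
    Q=P.reshape(-1,3); gz=t[2]-.155
    Q=Q[(abs(Q[:,0]-t[0])<.014)&(abs(Q[:,1]-t[1])<.025)&(Q[:,2]<gz-.03)&(Q[:,2]>gz-.150)]
    def f(v): # x0,y0 at z=gz, slopes
        dx=Q[:,0]-v[0]-v[2]*(Q[:,2]-gz); dy=Q[:,1]-v[1]-v[3]*(Q[:,2]-gz); return np.hypot(dx,dy)-.007
    s=least_squares(f,[t[0],t[1],0,0],loss='soft_l1',f_scale=.001)
    v=s.x; low=v[:2]-v[2:]*.157
    return len(Q),v,low,np.median(abs(s.fun))
E
python3 - <<'E'
from h import *
z=np.load("wh.npz"); t=z["t"]; P=z["P"]; n,v,low,e=rodfit(P,t)
print(n,t,np.round(v,4),low,e, (low-t[:2])*1000)
Q=P[200:240,322]; print(np.round(Q[::4],3))
E
```

```text
1507 [0.54881931 0.27698495 0.4745893 ] [5.490e-01 2.765e-01 2.000e-04 9.000e-04] [0.5489839  0.27635075] 0.0001172097952147266 [ 0.16459557 -0.63419802]
[[0.548 0.27  0.022]
 [0.548 0.27  0.045]
 [0.548 0.27  0.067]
 [0.548 0.266 0.069]
 [0.549 0.283 0.166]
 [0.549 0.283 0.181]
 [0.549 0.283 0.192]
 [0.549 0.283 0.203]
 [0.55  0.283 0.214]
 [0.55  0.283 0.223]]
```

```bash
python3 - <<'E'
from h import *
arm.movel([.5549,-.1101,.475],.2); arm.wait(.3)
t=arm.current_tool_pos(); p,P,c=shot("wrist","w_over"); n,v,low,e=rodfit(P,t); print(t,np.round(v,4),low,e)
hsv=cv2.cvtColor(p,cv2.COLOR_RGB2HSV)
m=(hsv[:,:,1]>90)&(P[:,:,2]>.135)&(P[:,:,2]<.142)&(abs(P[:,:,0]-.555)<.025)&(abs(P[:,:,1]+.11)<.025)
q=P[m][:,:2]; print(len(q))
s=least_squares(lambda a:np.maximum(np.hypot(*(q-a).T)-.0130,0)+np.minimum(np.hypot(*(q-a).T)-.009,0),[.555,-.1105]); print(s.x,s.cost)
k=P.reshape(-1,3); k=k[(k[:,2]>.176)&(k[:,2]<.19)&(k[:,0]<.52)&(k[:,1]<-.05)&(k[:,0]>.44)]; print("knob",len(k),box(k))
print(arm.current_clock())
E
```

```text
[ 0.55494431 -0.10977602  0.47502617] [ 5.553e-01 -1.102e-01 -8.000e-04  3.000e-04] [ 0.55541228 -0.11026481] 0.00011232060549890184
301
[ 0.55550334 -0.11039686] 1.142517099641647e-09
knob 480 (array([ 466.3, -101.4]), array([16.3, 14.1]), 83.7)
17.6917
```

View pics/w_over.png

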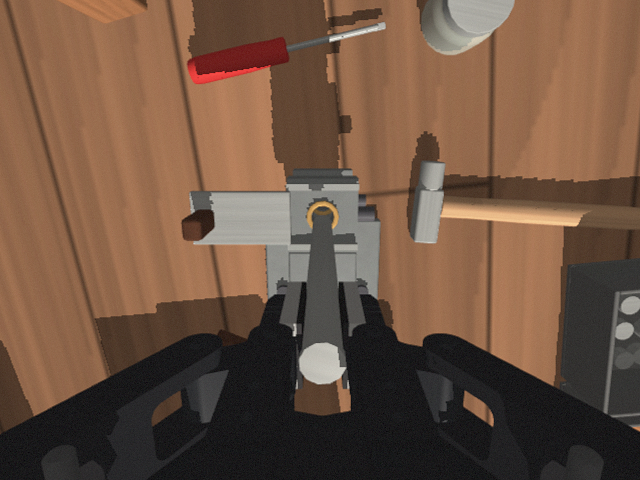

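The rod's lower end at (322,215) sits over the collar, aligned to about 0.2 mm. I'll lower it slowly in steps, watching the force.

```bash
python3 - <<'E'
from h import *
x,y=.5550,-.1099
f0=np.array(arm.current_force())
for zb in [.145,.137,.132,.125,.115,.105,.095,.085,.078,.074,.070,.065,.055,.045,.035,.025]:
    arm.movel([x,y,zb+.312],.05)
    if .06<zb<.113: arm.wait(.05)
    f=np.array(arm.current_force())-f0; print(zb,np.round(f,1),np.round(arm.current_moment(),2))
    if np.linalg.norm(f)>8: print("contact"); break
print(arm.current_tool_pos(),arm.current_clock())
E
```

```text
0.145 [ 0.7 -0.2  0.9] [-0.04 -0.01  0.03]
0.137 [ 2.1  0.1 -0.3] [-0.05  0.01 -0.04]
0.132 [ 1.2 -0.7 -0.1] [ 0.    0.02 -0.03]
0.125 [ 0.5 -0.6  0.8] [-0.01 -0.03 -0.02]
0.115 [ 1.3  0.1 -0.3] [-0.03 -0.02  0.01]
0.105 [ 0.3 -0.1  0.3] [0.02 0.   0.03]
0.095 [ 0.5 -0.6  1.2] [-0.01  0.03 -0.01]
0.085 [ 1.3  0.7 -0.4] [-0.03  0.01 -0.02]
0.078 [0.6 0.5 0.1] [ 0.02 -0.02  0.01]
0.074 [0.8 0.3 0.2] [-0.01  0.03  0.02]
0.07 [ 1.1  0.4 -0.1] [-0.07  0.   -0.01]
0.065 [ 1.  -1.4  1.3] [ 0.05  0.05 -0.06]
0.055 [ 1.3  0.1 -0.2] [-0.    0.06 -0.  ]
0.045 [0.9 0.1 0.1] [-0.02 -0.02  0.05]
0.035 [ 1.2 -0.1  0.6] [-0.01  0.01  0.01]
0.025 [ 0.7  0.2 -0.7] [0.01 0.01 0.01]
[ 0.55481679 -0.10982538  0.33629851] 23.2417
```

It went in with no contact force. I'll check with one scene picture before handing in.

```bash
python3 - <<'E'
from h import *
p,P,c=shot("scene"); cv2.imwrite("pics/fin.png",cv2.resize(p[180:380,150:390,::-1],None,fx=3,fy=3))
p,P,c=shot("wrist"); k=P.reshape(-1,3); k=k[(k[:,2]>.176)&(k[:,2]<.19)&(k[:,0]<.49)&(k[:,1]<-.05)&(k[:,0]>.44)]; print("knob",len(k),box(k) if len(k)>2 else '')
print(arm.current_grip_force(),arm.current_opening(),arm.current_force())
E
```

```text
knob 1977 (array([ 466.7, -100.9]), array([16. , 14.6]), 84.1)
68.2524847984314 0.012237774611107071 [ 0.44929864 -0.18044672 -2.53583267]
```

View pics/fin.png

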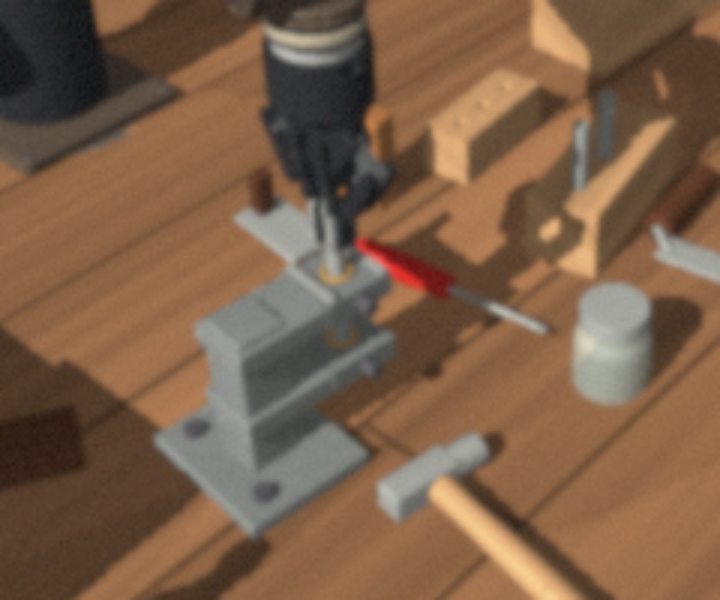

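The rod passes through the upper collar at (337,270) and the lower collar at (342,335). The shutter is out and everything else is in place.

```bash
python3 -c "
from workcell import arm
print(arm.hand_in())"
```

```text
the job is handed in; nothing more can be done
None
```

I handed the job in with the rod held upright through both bushings and its lower end about 25 mm below the lower one. It went down with no contact force, the shutter measured at its stop, and nothing else was seen out of place; the hand-in returned no verdict.

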